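Open the test kiln by its paddle latch

ROBOT

A 6-joint arm with a two-finger parallel gripper is mounted at the origin on a cart in front of the work surface, level with it; the furniture and walls round the work are solid. World frame = base frame: x ahead of the robot, y to its left, z up, the work surface at z = 0. Lengths are in m, angles in rad, forces in N, time in s.
With the tool pointing down it reaches from about 0.35 to 0.975 m from the base axis. Payload 4.9 kg.
Tool frame: the origin (TCP) lies on the centre line of the jaws, within the pads' length; the fingertips stand 14 mm ahead of it and the grasp point (between the pads) lies 5 mm behind it; y points along the fingers, z is the direction in which the jaws open and shut, and the axes are right-handed (so a half turn about y gives the same grasp; the last joint's range is limited). The gripper opens to 85 mm and grips with 20 to 120 N. Pads are 22 mm wide; open, the fingers measure 114 mm over their backs; the gripper's body (76 mm by 85 mm) begins 54 mm behind the grasp point. The pads swing forward as they close: fully open they stand 13 mm farther back than shut.
Start: joints at [-1.266, 0.053, 1.613, -0, 1.476, -0.119], TCP at [0.257, -0.57, 0.245] pointing down, gripper open.
Joint ranges: [-3.01, 3.01], [-1.01, 2.22], [0.06, 2.58], [-1.02, 4.17], [0.09, 2.62], [-3.14, 3.14]. Speed limits (rad/s): [2.57, 2.57, 3.14, 3.14, 3.14, 3.14].

INTERFACE

Orientations are given as a rotation vector (axis times angle).
In Python, from station import ctrl gives the robot as it stands.
- The arm moves only by the tool servo_tool, never from a script. Its arguments are lists of equal length, an entry for each row: "delta_pos": the shift along the tool's x, y, z in m, a list of three; "dr": the turn, a rotation vector about the tool's x, y, z in degrees, a list of three; "grip": the opening, from 0 (shut) to 1 (fully open). In form: {"delta_pos": [[x, y, z], ...], "dr": [[rx, ry, rz], ...], "grip": [grip, ...]}. A call has 1 to 5 rows; each row shifts and turns the pose as measured when the row begins, along the tool's axes as they then stand; what a row does not reach is not made up. A row lasts 1/8 s, in which the tool goes at most 62.5 mm and 10.7 degrees, less where a joint would pass 70% of its speed; a pose out of reach is approached as far as the arm can. A call is refused whole if a number of a shift passes 0.0625 or a number of a turn 10.7, either way. A call with a gripper value outside its range is refused whole. The fingers move at their own pace and stop on an object; "grip_force" is the grip in N (left out, the last holds). Time passes only in rows, so rows that do not move let the fingers close. It gives the time, the measured TCP pose, the force and the opening at its end, in the units of the state.
- ctrl.get_obs(): the state, without advancing time (a new reading comes with each control period).
- ctrl.get_image(name): name is "side" or "top"; returns the picture (400x640x3 uint8, red, green, blue); there is no depth.
- ctrl.camera_params(name): a dict with "fovy" (degrees; the focal length in pixels is half the picture's height over the tangent of half this angle, whatever the lens; pixels are square), "cx", "cy" (the principal point, pixels), "k1" (the pictures are not rectified: a ray, as slopes to the right and down, at radius r is drawn at 1 + k1 r^2 times it, then the intrinsics apply), "eye" and "rotation" of the camera in the world. Camera axes: x right, y down, z forward; pixel columns grow to the right and rows downward; lengths in m; the calibration is good to about 2 mm. A picture is of the moment at which its call begins. camera_params takes no time and is no camera call.
- ctrl.finish_job(): hands the job in, once; it reports no verdict.
Trained networks look in the newest picture that a camera, given by its name, has taken for a name from the list of things; names that differ only in an ending like _2 or _b are one class to them, and where a whole thing is asked for, a point or a joint stands for the part that bears it (a point fixed in the world has none). Each returns a list of dicts, best first, with "score" (0 to 1); they miss things now and then, are a little off and sometimes report something else, mostly with a low value. They report only what shows in the picture. A call takes as long as a camera call.
- ctrl.masks_of(camera, label): "pixels" (400x640 bool, what is visible of it) and "extent" ([left, top, right, bottom] in pixels, round what is visible of it).
The state is a dict: "t": time; "q": joint angles; "dq": joint speeds; "effort": joint torques, N m; "tool_pos": TCP position; "tool_rot": TCP orientation; "contact_force": force on the tool from outside, world axes, zero at the start; "wrist_torque": the same for the moment, N m; "opening": finger opening in m.
Only numpy, scipy, OpenCV 4.12 (cv2) and the standard library are available. Lean on these libraries where they do the work, as an engineer would, in place of code of your own. Each camera call takes 0.05 s, during which the arm holds its last target.

TASK

Open the little test kiln on the bench so that its fired test tiles can be unpacked: lift the paddle handle until you feel it come up against its stop, keep it up so that the hidden pawl stays withdrawn, and swing the door wide open, about a right angle. Do not strain the latch: neither force the handle beyond its stop nor drag on the door while the pawl still holds. Then let go and leave the door standing open, with nothing else on the bench disturbed.

Things in the scene. Friction and masses are not known exactly. Their poses are not given: they have to be found in the camera images.
- kiln: bench-top test kiln, a grey steel box 180 (x) x 240 (y) x 245 (z) mm on rubber feet, fixed to the bench. Origin: on its underside, mid-width, 110 mm behind its front face; x points from the door into the kiln (the door looks along -x), y along the door towards its hinges, z up. Nothing stands above it but a bung 16 mm high behind the middle of its roof
- kiln_door (a joint): opening angle of the door, rad: 0 shut, grows as its free edge (the kiln's -y end) swings out to the kiln's -x; end at 1.8. Door 184 mm wide, 22 mm thick, from 72 to 240 mm above the bench. Its hinge, stiff with 0.25 N m of friction, keeps it wherever it is left. The pawl must stay withdrawn until the door is 0.15 rad open
- door_hinge (a point): point on the door's vertical hinge axis, 222 mm above the bench; the axis stands at x = -122, y = +98 mm in the kiln's frame
- door_edge (a point): middle of the door's free edge, on its front face; 190 mm from the hinge axis
- paddle_handle (a joint): lift angle of the paddle handle, rad: 0 at rest (blade 0.38 rad below level), grows as the blade is lifted; a spring returns it to 0. The linkage's free play differs from kiln to kiln and cannot be seen: the pawl comes clear somewhere from 0.33 to 0.84, and about 0.05 rad later the handle meets its firm stop, somewhere from 0.4 to 0.9. Short of the stop the pawl may still hook
- paddle_grip (a point): middle of the handle's blade: pale metal, red inlay on top, 30 mm wide (point y, parallel to the door), 50 mm long (point x, towards the door), 14 mm deep; to be pinched from above across its width. 52 mm from the pivot; free end 30 mm farther out. At rest 203 mm above the bench, 42 mm below the kiln's top and 56 mm in front of the door; rises up to 45 mm
- paddle_pivot (a point): point on the handle's level pivot axis, which is parallel to the door's face, 8 mm in front of it and 222 mm above the bench; 165 mm along the door from the hinge axis; it moves with the door
- latch_tail: tail of the handle inside the door, out of sight, 21 mm behind the pivot; it pushes the pawl down. Lifting at the grip point takes 2 to 4 N, 1 to 3 N more once the pawl moves; at the stop it climbs steeply: 5 N more (or 0.3 N m about the pivot, counting the hand's twist) is a firm stop, 0.7 N m strains it (40 N at the tail). Pinched tight, the blade does not swivel in the fingers: tilt the hand with it
- strike: steel strike plate in the kiln's front frame, out of sight behind the shut door; the spring pawl carried by the door hooks behind its lip. Pulling the door while hooked must not load it beyond 18 N
- cup_glazed: pale green glazed cup, 65 mm across, 71 mm high; origin centre of its foot; to be left alone
- cup_bisque: unglazed pinkish tumbler, 65 mm across, 67 mm high; origin centre of its foot; to be left alone
- small_bowl: small brown bowl, 124 mm across, 45 mm high; origin centre of its foot; to be left alone
- cone_box: orange card box 46 x 92 x 34 mm lying near the kiln; origin centre of its underside; to be left alone
- glaze_jar_red: white glaze jar with red lid, 62 mm across, 82 mm high; origin centre of its underside; to be left alone
- glaze_jar_black: white glaze jar with black lid, 58 mm across, 74 mm high; origin centre of its underside; to be left alone

How it is judged:
On the way, in this order (a step that is already met when the one before it is completed fails the run):
1. the paddle handle is lifted while the door is still shut (value of joint paddle_handle above 0.3 rad and value of joint kiln_door below 0.1 rad), for 0.1 s.
2. the door is ajar with the handle still held up (value of joint kiln_door above 0.15 rad and value of joint paddle_handle above 0.25 rad), for 0.1 s.
At the end, for the whole second after the job is handed in: the kiln door stands still, open by 1.2 to 1.78 rad (about a right angle), and the paddle handle has been let go and has sprung back to within 0.08 rad of rest (value of joint kiln_door between 1.2 and 1.78 rad and velocity of joint kiln_door between -0.05 and 0.05 rad/s and value of joint paddle_handle below 0.08 rad); the robot touches nothing.
It fails at once if the latch is strained: the handle's tail is pressed onto the pawl with more than 40 N (contact force between latch_tail and anything else above 40 N).
It fails at once if the door is dragged against its pawl: more than 18 N on the strike plate (contact force between strike and anything else above 18 N).
It fails at once if the door is flung open, faster than 2 rad/s (velocity of joint kiln_door above 2 rad/s).
It fails at once if a cup, bowl, box or jar is moved by more than 15 mm (distance of any of cup_glazed, cup_bisque, small_bowl, cone_box, glaze_jar_red, glaze_jar_black from where it was at the start of the episode above 0.015 m).
It also fails if it takes over 70 s, if anything falls off the work surface, if the arm or the gripper's body presses on something with over 40 N, if the wrist force passes 120 N, or if a joint passes its speed limit or range.

## Working session

There is one attempt and no reset: what is moved stays moved. The work goes in short steps, Python scripts to look and compute and a tool call to move; the robot and the scene stay as the last step left them, time stands still between calls to the robot, and variables do not carry over. Pictures are saved under pics/ and viewed, and the job is handed in when it is done.

Besides the shell and the picture viewer there is one more tool, called after "Request:" in YAML: its name, and indented under it one key for each argument. servo_tool: Moves the arm, as the interface text tells. Its arguments: {"type":"object","properties":{"delta_pos":{"type":"array","items":{"type":"array","items":{"type":"number"}}},"dr":{"type":"array","items":{"type":"array","items":{"type":"number"}}},"grip":{"type":"array","items":{"type":"number"}},"grip_force":{"type":"number"}},"required":["delta_pos","dr","grip"]}

```bash
mkdir -p pics; ls; python3 - <<'E'
from station import ctrl
import cv2
print(ctrl.get_obs())
for n in ["side","top"]:
    im=ctrl.get_image(n); cv2.imwrite(f"pics/{n}0.png",im[:,:,::-1]); print(ctrl.camera_params(n))
E
```

```text
pics
{'t': 0.0, 'q': array([-1.26602359e+00,  5.33540834e-02,  1.61427178e+00, -5.11874277e-05,
        1.47599129e+00, -1.18983341e-01]), 'dq': array([ 0.00037911, -0.00018078,  0.00072279,  0.00096868,  0.00078534,
       -0.00033956]), 'effort': array([ 7.21324377e-04, -3.93685341e+01, -3.70173061e+01, -1.44843816e-04,
        6.96506948e-03, -1.05076012e-06]), 'tool_pos': array([ 0.25681281, -0.56915894,  0.24407798]), 'tool_rot': array([-0.42779188,  1.98963709, -1.98554852]), 'contact_force': array([-0.29724934, -0.76518888,  0.11823176]), 'wrist_torque': array([-0.05649774,  0.04177793,  0.0061625 ]), 'opening': 0.08561086969028246}
{'fovy': 54.141212319494855, 'cx': 323.01247904184083, 'cy': 198.84226648035926, 'k1': -0.052898296357093866, 'eye': array([ 0.45448585, -1.15484723,  0.95941687]), 'rotation': array([-2.18641588,  0.18075232, -0.0661299 ])}
{'fovy': 50.453648961641164, 'cx': 322.5917312964574, 'cy': 199.32409345746302, 'k1': -0.00955780168497669, 'eye': array([ 0.5049553 , -0.03021184,  1.40146244]), 'rotation': array([-2.14303124,  2.20615123, -0.07196651])}
```

View pics/side0.png

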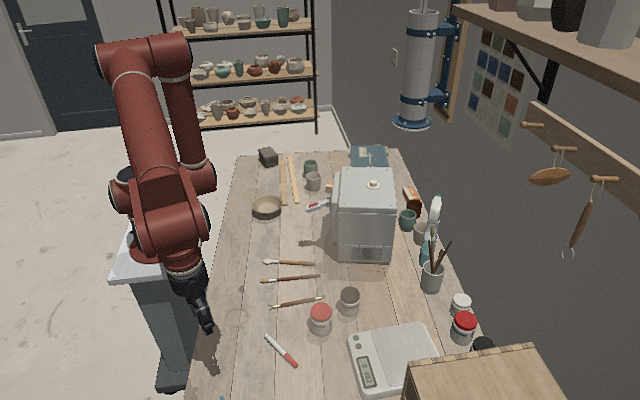

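View pics/top0.png

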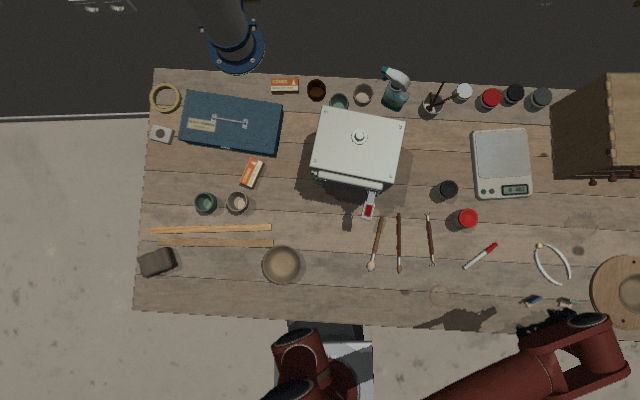

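```bash
cat > h.py <<'E'
import numpy as np,cv2
from scipy.spatial.transform import Rotation as R
from station import ctrl
def K(p):
    f=200/np.tan(np.radians(p['fovy'])/2); return f
def ray(n,u,v):
    p=ctrl.camera_params(n); f=K(p); d=np.array([(u-p['cx'])/f,(v-p['cy'])/f]); s=d.copy()
    for _ in range(20): s=d/(1+p['k1']*(s@s))
    r=R.from_rotvec(p['rotation']).as_matrix()@np.array([s[0],s[1],1]); return p['eye'],r
def at_z(n,u,v,z):
    e,r=ray(n,u,v); return e+r*(z-e[2])/r[2]
def proj(n,P):
    p=ctrl.camera_params(n); c=R.from_rotvec(p['rotation']).as_matrix().T@(np.array(P)-p['eye'])
    s=c[:2]/c[2]; s=s*(1+p['k1']*(s@s)); return np.array([p['cx'],p['cy']])+K(p)*s
def save(n,name,box=None,sc=1):
    im=ctrl.get_image(n)
    if box: im=im[box[1]:box[3],box[0]:box[2]]
    cv2.imwrite(f"pics/{name}.png",cv2.resize(im,None,fx=sc,fy=sc,interpolation=cv2.INTER_CUBIC)[:,:,::-1])
E
python3 - <<'E'
from h import *
for n in ["top","side"]:
    for l in ["kiln","paddle_grip","kiln_door","cone_box","cup_bisque","small_bowl","cup_glazed"]:
        for m in ctrl.masks_of(n,l)[:2]:
            ys,xs=np.nonzero(m['pixels']); u,v=xs.mean(),ys.mean()
            rr=cv2.minAreaRect(np.c_[xs,ys].astype(np.float32))
            z=dict(kiln=.245,paddle_grip=.203,kiln_door=.24).get(l,.03)
            print(n,l,round(m['score'],2),m['extent'],round(u,1),round(v,1),len(xs),at_z(n,u,v,z).round(3),np.round(cv2.boxPoints(rr)).tolist())
print(ctrl.get_obs()['t'])
save("top","topz",(290,90,430,230),5)
save("side","sidez",(290,150,410,270),5)
E
```

```text
top paddle_grip 0.86 [361.4, 191.4, 372.0, 223.5] 368.2 206.8 322 [ 0.575 -0.144  0.203] [[359.0, 218.0], [366.0, 190.0], [378.0, 193.0], [371.0, 221.0]]
top kiln_door 0.62 [311.6, 169.5, 384.7, 219.3] 351.6 188.1 1286 [ 0.626 -0.097  0.24 ] [[306.0, 204.0], [315.0, 166.0], [383.0, 183.0], [374.0, 221.0]]
top cone_box 0.98 [239.4, 157.1, 264.3, 189.7] 251.4 172.4 457 [0.709 0.216 0.03 ] [[238.0, 182.0], [250.0, 156.0], [265.0, 163.0], [253.0, 189.0]]
top cone_box 0.17 [260.3, 244.4, 301.0, 285.0] 281.4 264.3 1270 [0.409 0.124 0.03 ] [[262.0, 245.0], [301.0, 245.0], [301.0, 284.0], [262.0, 284.0]]
top cup_bisque 0.69 [229.6, 192.0, 246.6, 212.4] 237.1 200.9 362 [0.617 0.264 0.03 ] [[227.0, 191.0], [248.0, 191.0], [248.0, 211.0], [227.0, 211.0]]
top small_bowl 0.64 [261.4, 246.9, 299.6, 281.2] 281.3 264.5 1210 [0.408 0.124 0.03 ] [[262.0, 246.0], [300.0, 246.0], [300.0, 284.0], [262.0, 284.0]]
top cup_glazed 0.71 [193.5, 191.2, 214.6, 212.1] 204.8 202.6 340 [0.615 0.369 0.03 ] [[194.0, 193.0], [215.0, 193.0], [215.0, 212.0], [194.0, 212.0]]
side kiln 0.44 [307.5, 198.9, 328.2, 212.9] 3
[... 313 characters left out ...]
4.2 808 [ 0.614 -0.194  0.24 ] [[304.0, 239.0], [308.0, 169.0], [342.0, 171.0], [338.0, 241.0]]
side cone_box 0.67 [251.0, 193.3, 284.1, 215.8] 267.1 204.4 499 [0.41  0.131 0.03 ] [[252.0, 195.0], [282.0, 195.0], [282.0, 215.0], [252.0, 215.0]]
side cup_bisque 0.8 [302.3, 171.9, 319.4, 189.5] 313.7 180.7 277 [0.618 0.269 0.03 ] [[306.0, 171.0], [321.0, 171.0], [321.0, 191.0], [306.0, 191.0]]
side small_bowl 0.67 [251.5, 193.6, 283.4, 215.2] 267.0 204.5 518 [0.409 0.13  0.03 ] [[252.0, 194.0], [282.0, 194.0], [282.0, 215.0], [252.0, 215.0]]
side cup_glazed 0.45 [304.3, 160.5, 319.7, 176.2] 310.3 165.3 160 [0.62  0.402 0.03 ] [[304.0, 159.0], [317.0, 159.0], [317.0, 172.0], [304.0, 172.0]]
0.8
```

View pics/topz.png

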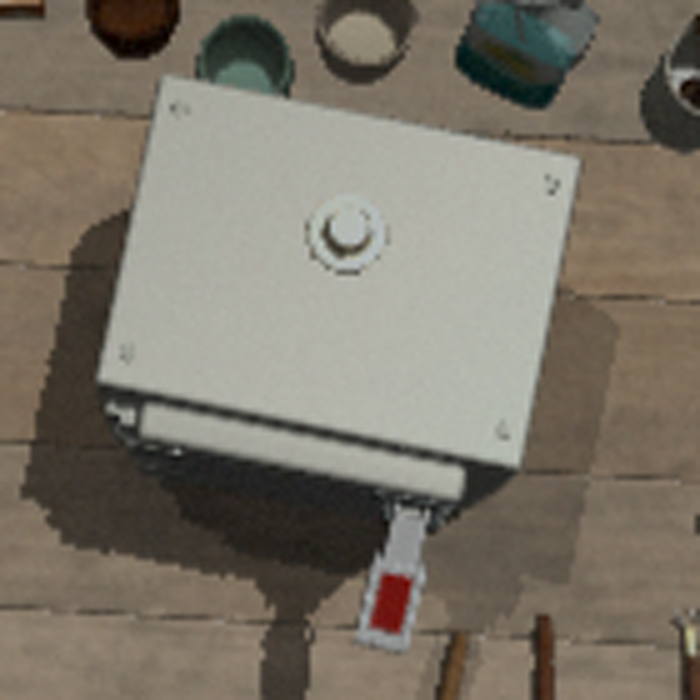

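View pics/sidez.png

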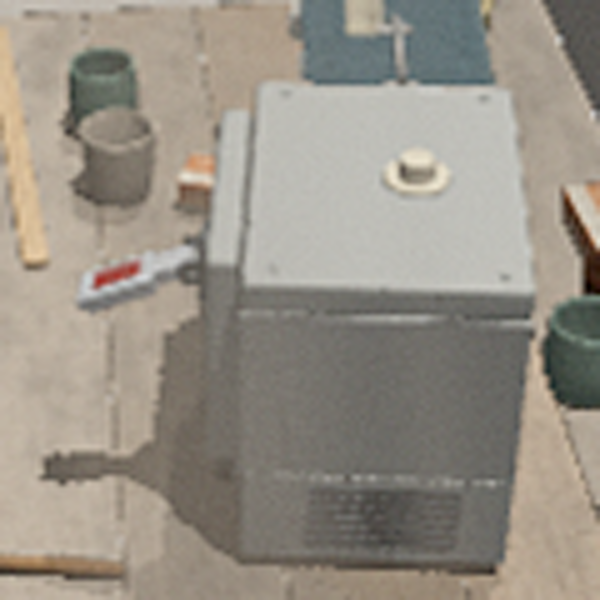

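```bash
python3 - <<'E'
from h import *
from scipy.optimize import least_squares
C=np.array([[70,120],[70,-120],[-110,-120],[-110,120]])/1000
T=np.array([[162,76],[580,158],[519,467],[99,382]])/5+[290,90]
S=np.array([[512,92],[533,293],[243,288],[260,85]])/5+[290,150]
def W(p,xy,z):
    c,s=np.cos(p[2]),np.sin(p[2]); return np.array([p[0]+c*xy[0]-s*xy[1],p[1]+s*xy[0]+c*xy[1],z])
def res(p,which):
    r=[]
    for c,t,s in zip(C,T,S):
        P=W(p,c,.245)
        if 't' in which: r+=list(proj("top",P)-t)
        if 's' in which: r+=list(proj("side",P)-s)
    return np.array(r)
for w in ['t','s','ts']:
    o=least_squares(res,[.7,-.1,-.2],args=(w,)); p=o.x; print(w,p.round(4),np.round(o.fun,1))
    h=W(p,[-.122,.098],.222)
    # pivot: 165 along door from hinge, 8 in front of door face; 
    for q,l in [((-.122,.098-.165),'hingeline')]: print(h.round(4),W(p,q,.222).round(4))
def blob(n,m): return
for n,l in [("top",(391,603)),]:
    u,v=np.array(l)/5+[290,90]; print(at_z(n,u,v,.21))
u,v=np.array((117,275))/5+[290,150]; print(at_z("side",u,v,.21))
# triangulate inlay
e1,r1=ray("top",391/5+290,603/5+90); e2,r2=ray("side",117/5+290,275/5+150)
A=np.c_[r1,-r2]; k=np.linalg.lstsq(A,e2-e1,rcond=None)[0]; print(e1+k[0]*r1,e2+k[1]*r2)
np.save('p.npy',p)
E
```

```text
t [ 0.7667 -0.1229 -0.2311] [-0.5 -1.   0.8 -0.6  0.8  0.9 -1.1  0.6]
[6.704e-01 4.000e-04 2.220e-01] [ 0.6326 -0.1602  0.222 ]
s [ 0.7674 -0.1298 -0.2386] [ 0.3 -0.4  1.   0.7 -0.8 -0.3 -0.6 -0.5]
[ 0.672  -0.0058  0.222 ] [ 0.633  -0.1661  0.222 ]
ts [ 0.7674 -0.1244 -0.2334] [ 0.1 -1.3 -0.3 -1.3  1.4 -0.8  0.7 -0.4  1.2  0.7 -0.9 -1.3 -0.6  0.2
 -1.1 -1.2]
[ 0.6714 -0.0008  0.222 ] [ 0.6332 -0.1613  0.222 ]
[ 0.56411001 -0.14313965  0.21      ]
[ 0.56585565 -0.14858573  0.21      ]
[ 0.56429859 -0.14349964  0.2062018 ] [ 0.56640253 -0.14364448  0.20631999]
```

```bash
cat >> h.py <<'E'
p=np.load('p.npy'); YAW=-.2325
xk=np.array([np.cos(YAW),np.sin(YAW),0]); yk=np.array([-np.sin(YAW),np.cos(YAW),0]); zz=np.array([0,0,1.])
HINGE=np.array([.7674,-.1244,0])-.122*xk+.098*yk
def door_R(th): return R.from_rotvec([0,0,-th]).as_matrix()
def geom(th,lift):
    """pivot, grip point, blade normal (up), jaw axis"""
    D=door_R(th); out=D@(-xk); al=D@(-yk)
    piv=HINGE+.165*al+.020*out+.222*zz
    a=lift-.38
    g=piv+.052*(np.cos(a)*out+np.sin(a)*zz)
    return piv,g,out,al
SGN=1
def tool_target(th,lift,tilt0,back=0.,fwd=.004,sgn=None):
    """tilt0: lean away from door when lift=0; fingers dir y"""
    piv,g,out,al=geom(th,lift)
    t=tilt0-lift     # lean of hand top towards 'out'
    y=-(np.cos(t)*zz+np.sin(t)*out)
    z=(SGN if sgn is None else sgn)*al; x=np.cross(y,z)
    M=np.c_[x,y,z]
    return g+(fwd-back)*y,M
def cur():
    o=ctrl.get_obs(); return o,o['tool_pos'],R.from_rotvec(o['tool_rot']).as_matrix()
def delta(P,M):
    o,p0,M0=cur()
    return M0.T@(P-p0), np.degrees(R.from_matrix(M0.T@M).as_rotvec())
def state():
    o,p0,M0=cur(); F=o['contact_force']
    print('t',round(o['t'],2),'q',o['q'].round(2),'pos',p0.round(4),'F',F.round(1),'tq',o['wrist_torque'].round(2),'open',round(o['opening'],4))
E
python3 - <<'E'
from h import *
state(); print(cur()[2].round(3)); print(HINGE,geom(0,0))
for s in (1,-1):
    print(s,delta(*tool_target(0,0,.35,back=.11,sgn=s)), tool_target(0,0,.35,back=.11,sgn=s))
E
```

```text
t 0.9 q [-1.27  0.05  1.61  0.    1.48 -0.12] pos [ 0.257  -0.5697  0.2453] F [-0.2 -0.1  0.1] tq [-0.01  0.02 -0.01] open 0.0858
[[-0.912  0.     0.411]
 [-0.411 -0.    -0.912]
 [ 0.    -1.     0.   ]]
[ 0.67126288 -0.00092671  0.        ] (array([ 0.6137832, -0.1568789,  0.222    ]), array([ 0.56679197, -0.14575222,  0.20271214]), array([-0.97309341,  0.23041097,  0.        ]), array([-0.23041097, -0.97309341,  0.        ]))
1 (array([-0.4279377 , -0.05696057, -0.28122152]), array([ 6.57750614, 37.21202707, 19.32508636])) (array([ 0.53142278, -0.13737744,  0.30228564]), array([[-0.9140974 ,  0.3336716 , -0.23041097],
       [ 0.21644178, -0.07900742, -0.97309341],
       [-0.34289781, -0.93937271,  0.        ]]))
-1 (array([-0.4279377 , -0.05696057, -0.28122152]), array([  24.85193208, -140.56263264,   -8.458629  ])) (array([ 0.53142278, -0.13737744,  0.30228564]), array([[ 0.9140974 ,  0.3336716 ,  0.23041097],
       [-0.21644178, -0.07900742,  0.97309341],
       [ 0.34289781, -0.93937271, -0.        ]]))
```

```bash
cat >> h.py <<'E'
SGN=-1
from scipy.spatial.transform import Slerp
def rows(P,M,n,grip=1.0,fr=None):
    o,p0,M0=cur(); rv=R.from_matrix(M0.T@M).as_rotvec()
    pos=[];rot=[]
    Mc=M0
    for i in range(n):
        d=Mc.T@(P-p0)/n; step=rv/n
        pos.append([round(float(a),4) for a in d]); rot.append([round(float(a),2) for a in np.degrees(step)])
        Mc=M0@R.from_rotvec(rv*(i+1)/n).as_matrix()
    for i in range(0,n,5): print('pos',pos[i:i+5],'dr',rot[i:i+5])
E
python3 - <<'E'
from h import *
rows(*tool_target(0,0,.35,back=.11),15)
E
```

```text
pos [[-0.0285, -0.0038, -0.0187], [-0.0312, -0.0046, -0.0137], [-0.0329, -0.0052, -0.0083], [-0.0338, -0.0057, -0.0027], [-0.0337, -0.006, 0.003]] dr [[1.66, -9.37, -0.56], [1.66, -9.37, -0.56], [1.66, -9.37, -0.56], [1.66, -9.37, -0.56], [1.66, -9.37, -0.56]]
pos [[-0.0327, -0.0062, 0.0086], [-0.0308, -0.0062, 0.014], [-0.028, -0.006, 0.019], [-0.0245, -0.0056, 0.0234], [-0.0203, -0.0051, 0.0273]] dr [[1.66, -9.37, -0.56], [1.66, -9.37, -0.56], [1.66, -9.37, -0.56], [1.66, -9.37, -0.56], [1.66, -9.37, -0.56]]
pos [[-0.0155, -0.0044, 0.0303], [-0.0103, -0.0037, 0.0326], [-0.0048, -0.0028, 0.0339], [0.0008, -0.0018, 0.0343], [0.0064, -0.0008, 0.0337]] dr [[1.66, -9.37, -0.56], [1.66, -9.37, -0.56], [1.66, -9.37, -0.56], [1.66, -9.37, -0.56], [1.66, -9.37, -0.56]]
```

Request:
servo_tool:
  delta_pos:
    - [-0.0285,-0.0038,-0.0187]
    - [-0.0312,-0.0046,-0.0137]
    - [-0.0329,-0.0052,-0.0083]
    - [-0.0338,-0.0057,-0.0027]
    - [-0.0337,-0.006,0.003]
  dr:
    - [1.7,-9.4,-0.6]
    - [1.7,-9.4,-0.6]
    - [1.7,-9.4,-0.6]
    - [1.7,-9.4,-0.6]
    - [1.7,-9.4,-0.6]
  grip: [1,1,1,1,1]
  grip_force: 50

```text
t: 1.52
tool_pos: [0.3485, -0.4226, 0.2639]
tool_rot: [-1.069, 1.291, -1.568]
contact_force: [-0.1, -0.9, -0.6]
opening: 0.0855
```

```bash
python3 - <<'E'
from h import *
state(); rows(*tool_target(0,0,.35,back=.11),10)
E
```

```text
t 1.52 q [-1.01 -0.24  1.86 -0.01  1.36 -0.71] pos [ 0.3485 -0.4226  0.2639] F [-0.1 -0.9 -0.6] tq [0.05 0.03 0.02] open 0.0855
pos [[-0.0321, -0.0063, 0.0096], [-0.0301, -0.0062, 0.0147], [-0.0273, -0.006, 0.0196], [-0.0237, -0.0056, 0.0238], [-0.0195, -0.0051, 0.0275]] dr [[1.64, -9.22, -0.53], [1.64, -9.22, -0.53], [1.64, -9.22, -0.53], [1.64, -9.22, -0.53], [1.64, -9.22, -0.53]]
pos [[-0.0148, -0.0044, 0.0304], [-0.0097, -0.0036, 0.0325], [-0.0044, -0.0027, 0.0337], [0.0011, -0.0018, 0.034], [0.0066, -0.0008, 0.0334]] dr [[1.64, -9.22, -0.53], [1.64, -9.22, -0.53], [1.64, -9.22, -0.53], [1.64, -9.22, -0.53], [1.64, -9.22, -0.53]]
```

Tracking is good; continue.

Request:
servo_tool:
  delta_pos:
    - [-0.0321,-0.0063,0.0096]
    - [-0.0301,-0.0062,0.0147]
    - [-0.0273,-0.006,0.0196]
    - [-0.0237,-0.0056,0.0238]
    - [-0.0195,-0.0051,0.0275]
  dr:
    - [1.6,-9.2,-0.5]
    - [1.6,-9.2,-0.5]
    - [1.6,-9.2,-0.5]
    - [1.6,-9.2,-0.5]
    - [1.6,-9.2,-0.5]
  grip: [1,1,1,1,1]

```text
t: 2.15
tool_pos: [0.441, -0.2736, 0.2843]
tool_rot: [-1.442, 0.577, -1.028]
contact_force: [0.4, -1.0, -0.7]
opening: 0.0855
```

Request:
servo_tool:
  delta_pos:
    - [-0.0148,-0.0044,0.0304]
    - [-0.0097,-0.0036,0.0325]
    - [-0.0044,-0.0027,0.0337]
    - [0.0011,-0.0018,0.034]
    - [0.0066,-0.0008,0.0334]
  dr:
    - [1.6,-9.2,-0.5]
    - [1.6,-9.2,-0.5]
    - [1.6,-9.2,-0.5]
    - [1.6,-9.2,-0.5]
    - [1.6,-9.2,-0.5]
  grip: [1,1,1,1,1]

```text
t: 2.78
tool_pos: [0.5295, -0.1222, 0.304]
tool_rot: [-1.593, -0.133, -0.415]
contact_force: [-0.0, 1.2, 0.3]
opening: 0.0856
```

```bash
python3 - <<'E'
from h import *
state(); print(cur()[2].round(3)); rows(*tool_target(0,0,.35,back=.07),5)
save("side","s1",(230,100,430,270),4)
save("top","t1",(290,130,450,250),5)
E
```

```text
t 2.77 q [-0.39 -0.4   1.94  0.06  1.26 -1.79] pos [ 0.5295 -0.1222  0.304 ] F [-0.   1.2  0.3] tq [-0.01  0.16  0.03] open 0.0856
[[ 0.925  0.335  0.182]
 [-0.167 -0.073  0.983]
 [ 0.342 -0.939 -0.012]]
pos [[0.0007, 0.0087, -0.0029], [0.0008, 0.0087, -0.0029], [0.0008, 0.0087, -0.0029], [0.0008, 0.0087, -0.0029], [0.0009, 0.0087, -0.0029]] dr [[-0.07, 0.58, -0.0], [-0.07, 0.58, -0.0], [-0.07, 0.58, -0.0], [-0.07, 0.58, -0.0], [-0.07, 0.58, -0.0]]
```

View pics/s1.png

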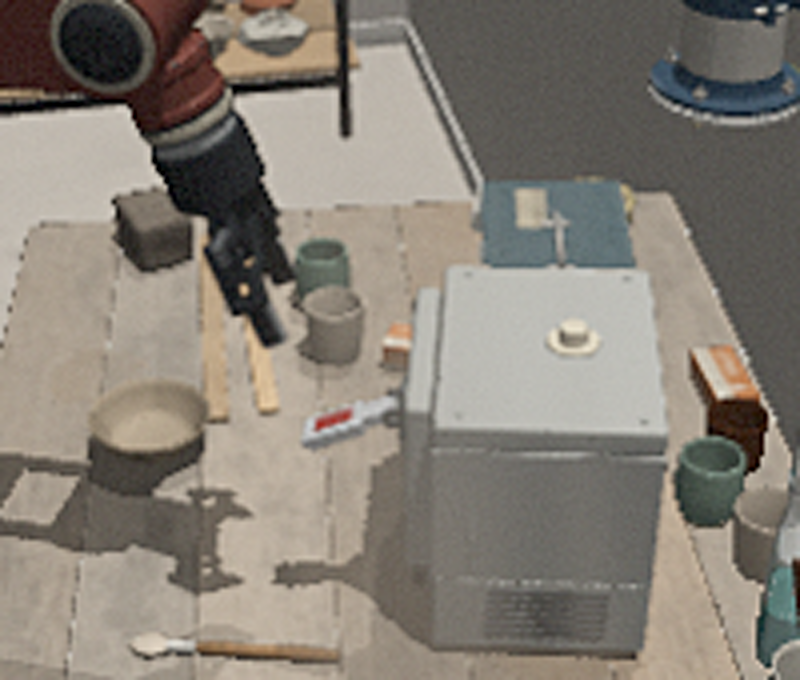

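View pics/t1.png

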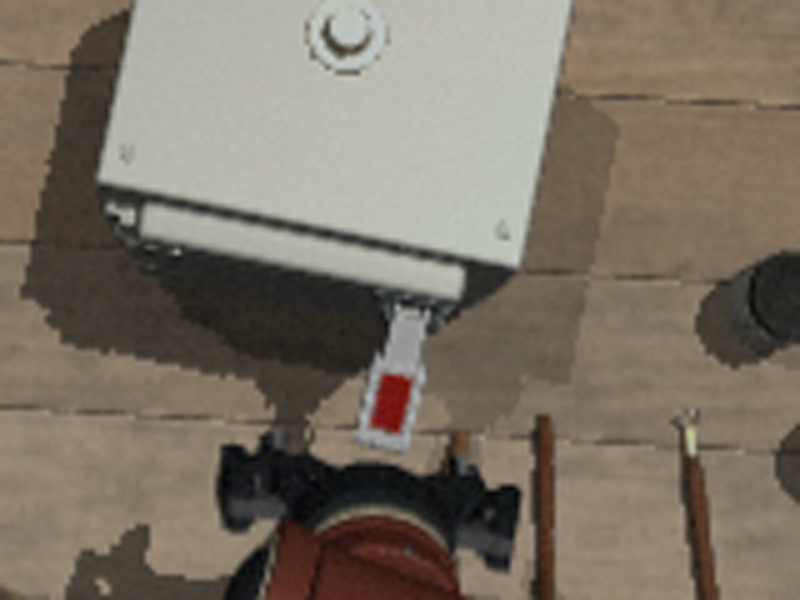

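Request:
servo_tool:
  delta_pos:
    - [0.0008,0.0087,-0.0026]
    - [0.0008,0.0087,-0.0026]
    - [0.0008,0.0087,-0.0026]
    - [0.0008,0.0087,-0.0026]
    - [0.0008,0.0087,-0.0026]
  dr:
    - [-0.1,0.6,0]
    - [-0.1,0.6,0]
    - [-0.1,0.6,0]
    - [-0.1,0.6,0]
    - [-0.1,0.6,0]
  grip: [1,1,1,1,1]

```text
t: 3.5
tool_pos: [0.5451, -0.1418, 0.2614]
tool_rot: [-1.588, -0.081, -0.466]
contact_force: [-0.5, -0.2, -0.3]
opening: 0.0854
```

```bash
python3 - <<'E'
from h import *
state(); rows(*tool_target(0,0,.35,back=.0),10)
save("side","s2",(260,130,380,230),6)
save("top","t2",(290,130,450,250),5)
E
```

```text
t 3.5 q [-0.41 -0.33  1.96  0.06  1.17 -1.75] pos [ 0.5451 -0.1418  0.2614] F [-0.5 -0.2 -0.3] tq [0.07 0.12 0.01] open 0.0854
pos [[0.0001, 0.0067, 0.0002], [0.0001, 0.0067, 0.0001], [0.0001, 0.0067, 0.0001], [0.0001, 0.0067, 0.0001], [0.0001, 0.0067, 0.0001]] dr [[0.03, -0.07, -0.01], [0.03, -0.07, -0.01], [0.03, -0.07, -0.01], [0.03, -0.07, -0.01], [0.03, -0.07, -0.01]]
pos [[0.0001, 0.0067, 0.0001], [0.0001, 0.0067, 0.0001], [0.0001, 0.0067, 0.0001], [0.0001, 0.0067, 0.0001], [0.0001, 0.0067, 0.0001]] dr [[0.03, -0.07, -0.01], [0.03, -0.07, -0.01], [0.03, -0.07, -0.01], [0.03, -0.07, -0.01], [0.03, -0.07, -0.01]]
```

View pics/s2.png

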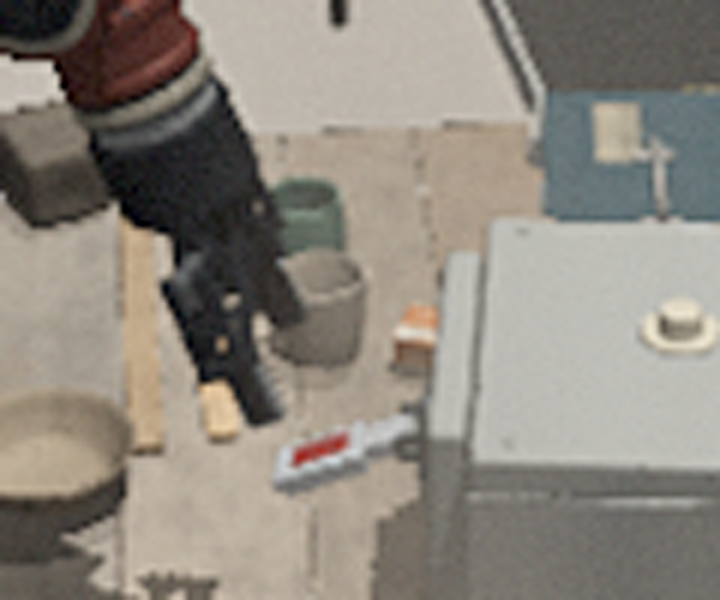

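View pics/t2.png

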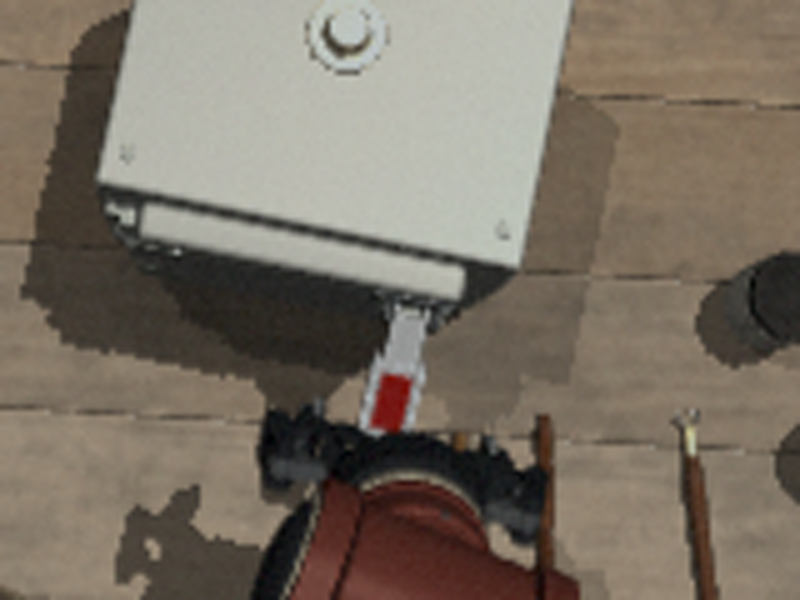

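Request:
servo_tool:
  delta_pos:
    - [0,0.0067,0]
    - [0,0.0067,0]
    - [0,0.0067,0]
    - [0,0.0067,0]
    - [0,0.0067,0]
  dr:
    - [0,0,0]
    - [0,0,0]
    - [0,0,0]
    - [0,0,0]
    - [0,0,0]
  grip: [1,1,1,1,1]

```text
t: 4.22
tool_pos: [0.5568, -0.1444, 0.228]
tool_rot: [-1.588, -0.082, -0.465]
contact_force: [0.3, -0.4, 0.6]
opening: 0.0853
```

Request:
servo_tool:
  delta_pos:
    - [0,0.0067,0]
    - [0,0.0067,0]
    - [0,0.0067,0]
    - [0,0.0067,0]
    - [0,0.003,0]
  dr:
    - [0,0,0]
    - [0,0,0]
    - [0,0,0]
    - [0,0,0]
    - [0,0,0]
  grip: [1,1,1,1,1]

```text
t: 4.85
tool_pos: [0.5672, -0.1469, 0.1973]
tool_rot: [-1.588, -0.081, -0.464]
contact_force: [-0.1, -0.1, 0.2]
opening: 0.0855
```

```bash
python3 - <<'E'
from h import *
state(); rows(*tool_target(0,0,.35,back=.0),1)
save("side","s3",(260,130,380,230),6)
save("top","t3",(290,130,450,250),5)
E
```

```text
t 4.85 q [-0.41 -0.22  1.97  0.06  1.04 -1.75] pos [ 0.5672 -0.1469  0.1973] F [-0.1 -0.1  0.2] tq [0.04 0.2  0.07] open 0.0855
pos [[0.0012, -0.0013, 0.0011]] dr [[0.28, -0.7, -0.14]]
```

View pics/s3.png

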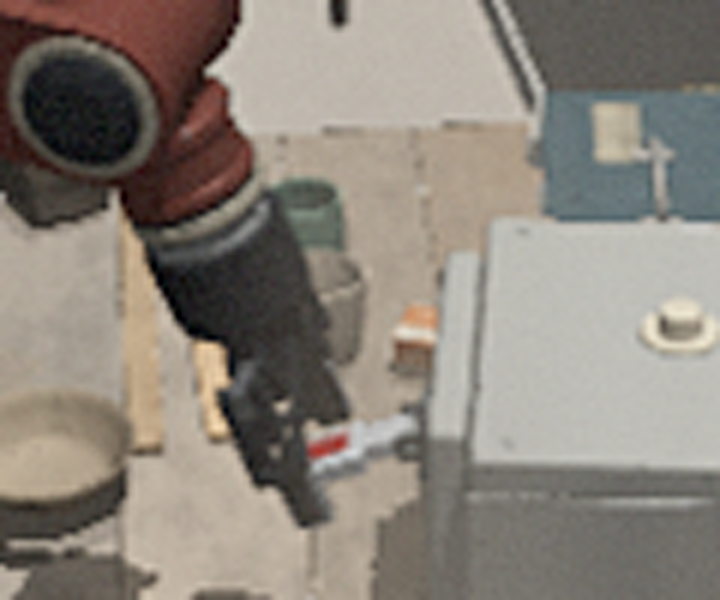

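View pics/t3.png

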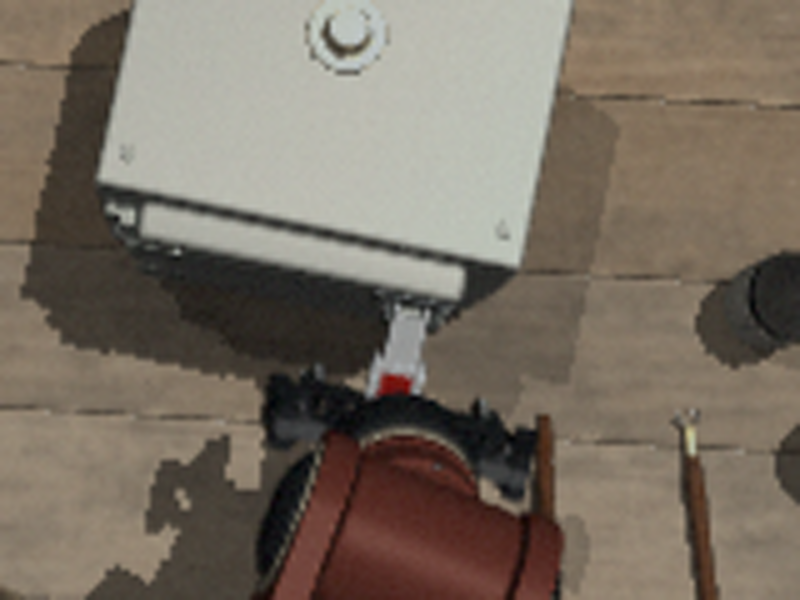

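Request:
servo_tool:
  delta_pos:
    - [0.001,-0.001,0.001]
    - [0,0,0]
    - [0,0,0]
    - [0,0,0]
    - [0,0,0]
  dr:
    - [0.2,-0.7,0]
    - [0,0,0]
    - [0,0,0]
    - [0,0,0]
    - [0,0,0]
  grip: [1,0.5,0.4,0,0]
  grip_force: 25

```text
t: 5.58
tool_pos: [0.5688, -0.144, 0.2005]
tool_rot: [-1.582, -0.093, -0.456]
contact_force: [0.7, 5.9, 1.0]
opening: 0.0295
```

```bash
python3 - <<'E'
from h import *
state(); print(delta(*tool_target(0,0,.35,back=.0)))
E
```

```text
t 5.58 q [-0.4  -0.22  1.97  0.07  1.05 -1.77] pos [ 0.5688 -0.144   0.2005] F [0.7 5.9 1. ] tq [0.85 0.15 0.04] open 0.0295
(array([-0.00066336,  0.00135202, -0.00216228]), array([-0.23745787, -0.04785696, -0.07121704]))
```

Request:
servo_tool:
  delta_pos:
    - [0,0,0.0005]
    - [0,0,0]
  dr:
    - [0,0,0]
    - [0,0,0]
  grip: [0,0]
  grip_force: 45

```text
t: 5.82
tool_pos: [0.5688, -0.1439, 0.2005]
tool_rot: [-1.583, -0.092, -0.456]
contact_force: [-0.6, 1.0, -0.5]
opening: 0.0296
```

```bash
python3 - <<'E'
from h import *
state(); print(delta(*tool_target(0,0,.35,back=.0)))
E
```

```text
t 5.83 q [-0.4  -0.22  1.97  0.07  1.05 -1.76] pos [ 0.5688 -0.1439  0.2005] F [-0.6  1.  -0.5] tq [ 0.16  0.16 -0.27] open 0.0296
(array([-0.00063541,  0.00145711, -0.00229436]), array([-0.17786369, -0.10083624, -0.06976429]))
```

```bash
cat >> h.py <<'E'
PIVOFF=.0023
def lift_step(dadeg,th=0.,poff=None):
    o,p0,M0=cur(); piv,g,out,al=geom(th,0); piv=piv-(PIVOFF)*al
    if poff is not None: piv=piv+poff
    Rz=R.from_rotvec(np.radians(dadeg)*(-al)).as_matrix()
    Pn=piv+Rz@(p0-piv); return M0.T@(Pn-p0), np.degrees(M0.T@(np.radians(dadeg)*(-al)))
def mom(th=0.):
    o,p0,M0=cur(); piv,g,out,al=geom(th,0); F=o['contact_force'];T=o['wrist_torque']
    a=-al
    # lift angle estimate from TCP position & from tool tilt
    rel=p0-piv; y=M0[:,1]
    t=np.arctan2(-y@out,-y[2]); 
    print('F(out,along,up)',np.round([F@out,F@al,F[2]],2),'T.axis',round(T@a,3),'rxF',round(np.cross(rel,F)@a,3),'radius',round(np.hypot(rel@out,rel[2]),4),'ang',round(np.arctan2(rel[2],rel@out),4),'tilt',round(t,4), 'along',round(rel@al,4))
E
python3 - <<'E'
from h import *
print(lift_step(3)); mom()
E
```

```text
(array([-1.47316793e-04, -2.69211038e-03,  8.10106607e-06]), array([-0.00527409,  0.00931611,  2.9999809 ]))
F(out,along,up) [ 0.77 -0.84 -0.49] T.axis 0.195 rxF -0.007 radius 0.0515 ang -0.4296 tilt 0.3488 along -0.0023
```

Request:
servo_tool:
  delta_pos:
    - [-0.0001,-0.0027,0]
    - [-0.0001,-0.0027,0]
  dr:
    - [0,0,3]
    - [0,0,3]
  grip: [0,0]

```text
t: 6.08
tool_pos: [0.5666, -0.1433, 0.2053]
tool_rot: [-1.578, -0.006, -0.374]
contact_force: [0.8, 0.3, -0.3]
opening: 0.0293
```

```bash
python3 - <<'E'
from h import *
state();print(lift_step(3)); mom()
E
```

```text
t 6.08 q [-0.39 -0.17  1.9   0.05  1.17 -1.74] pos [ 0.5666 -0.1433  0.2053] F [ 0.8  0.3 -0.3] tq [ 0.06 -0.01 -0.27] open 0.0293
(array([-1.60278224e-04, -2.70652194e-03,  1.07966850e-05]), array([-0.0091299 ,  0.01250792,  2.99996003]))
F(out,along,up) [-0.67 -0.51 -0.34] T.axis 0.003 rxF -0.028 radius 0.0518 ang -0.3275 tilt 0.2422 along -0.0024
```

Request:
servo_tool:
  delta_pos:
    - [-0.0001,-0.0027,0]
    - [-0.0001,-0.0027,0]
    - [-0.0001,-0.0027,0]
  dr:
    - [0,0,3]
    - [0,0,3]
    - [0,0,3]
  grip: [0,0,0]

```text
t: 6.45
tool_pos: [0.5648, -0.1429, 0.213]
tool_rot: [-1.566, 0.122, -0.248]
contact_force: [-0.5, 1.2, 0.4]
opening: 0.0287
```

```bash
cat >> h.py <<'E'
def net(th=0.):
    o,p0,M0=cur(); piv,g,out,al=geom(th,0); F=o['contact_force'];T=o['wrist_torque']; a=-al; y=M0[:,1]
    t=np.arctan2(-y@out,-y[2]); print('lift~',round(.3488-t,4),'net moment',round(T@a-.48*np.sin(t)+np.cross(p0-piv,F)@a,3))
E
python3 - <<'E'
from h import *
state();print(lift_step(3)); mom();net()
E
```

```text
t 6.45 q [-0.38 -0.08  1.8   0.02  1.34 -1.72] pos [ 0.5648 -0.1429  0.213 ] F [-0.5  1.2  0.4] tq [ 0.11  0.05 -0.23] open 0.0287
(array([-1.83716398e-04, -2.69609311e-03,  1.39814768e-05]), array([-0.00957685,  0.01620976,  2.99994092]))
F(out,along,up) [ 0.79 -1.01  0.39] T.axis 0.073 rxF 0.027 radius 0.0516 ang -0.1746 tilt 0.0804 along -0.0023
lift~ 0.2684 net moment 0.061
```

```bash
python3 - <<'E'
from h import *
save("side","s4",(260,130,380,230),6); state(); net()
save("top","t4",(290,130,450,250),5); state(); net()
E
```

```text
t 6.5 q [-0.38 -0.07  1.79  0.02  1.35 -1.72] pos [ 0.5649 -0.1429  0.2132] F [-4.2  1.7 -0.1] tq [ 0.12  0.44 -0.21] open 0.0292
lift~ 0.2708 net moment 0.451
t 6.55 q [-0.38 -0.08  1.8   0.02  1.34 -1.72] pos [ 0.5649 -0.1429  0.2128] F [-3.3  1.3  2.6] tq [ 0.1   0.39 -0.21] open 0.029
lift~ 0.2685 net moment 0.529
```

View pics/s4.png

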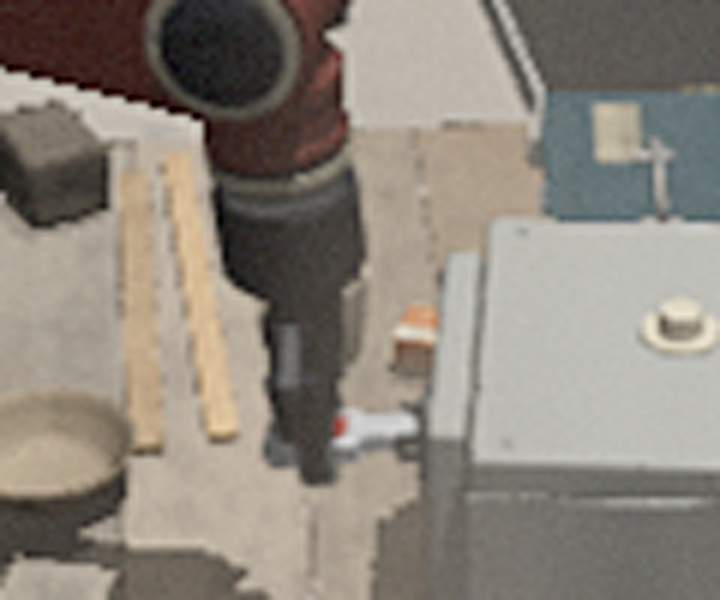

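Request:
servo_tool:
  delta_pos:
    - [0,0,0]
    - [0,0,0]
  dr:
    - [0,0,0]
    - [0,0,0]
  grip: [0,0]

```text
t: 6.8
tool_pos: [0.5649, -0.1429, 0.2129]
tool_rot: [-1.566, 0.12, -0.249]
contact_force: [-1.5, 0.7, 1.4]
opening: 0.0288
```

```bash
python3 - <<'E'
from h import *
for i in range(4):
    state(); mom(); net(); ctrl.get_image("side")
E
```

```text
t 6.8 q [-0.38 -0.08  1.8   0.02  1.34 -1.72] pos [ 0.5649 -0.1429  0.2129] F [-1.5  0.7  1.4] tq [ 0.04  0.08 -0.22] open 0.0288
F(out,along,up) [ 1.61 -0.31  1.4 ] T.axis 0.083 rxF 0.086 radius 0.0516 ang -0.1774 tilt 0.0821 along -0.0023
lift~ 0.2667 net moment 0.13
t 6.85 q [-0.38 -0.08  1.8   0.02  1.34 -1.72] pos [ 0.5649 -0.1429  0.2129] F [-1.8  1.1  1.5] tq [-0.01  0.1  -0.17] open 0.0295
F(out,along,up) [ 2.02 -0.6   1.51] T.axis 0.096 rxF 0.095 radius 0.0516 ang -0.1772 tilt 0.0822 along -0.0023
lift~ 0.2666 net moment 0.152
t 6.9 q [-0.38 -0.08  1.8   0.02  1.34 -1.72] pos [ 0.5649 -0.1429  0.2129] F [-1.6  1.1  2.3] tq [ 0.04  0.04 -0.22] open 0.0292
F(out,along,up) [ 1.78 -0.75  2.25] T.axis 0.051 rxF 0.131 radius 0.0516 ang -0.1771 tilt 0.082 along -0.0023
lift~ 0.2668 net moment 0.142
t 6.95 q [-0.38 -0.08  1.8   0.02  1.34 -1.72] pos [ 0.5649 -0.1429  0.2129] F [-0.5  1.4  0.9] tq [ 0.05  0.09 -0.25] open 0.0294
F(out,along,up) [ 0.84 -1.27  0.92] T.axis 0.101 rxF 0.054 radius 0.0516 ang -0.1765 tilt 0.0819 along -0.0023
lift~ 0.2669 net moment 0.116
```

```bash
cat >> h.py <<'E'
def net(th=0.,n=3):
    r=[]
    for i in range(n):
        o,p0,M0=cur(); piv,g,out,al=geom(th,0); F=o['contact_force'];T=o['wrist_torque']; a=-al; y=M0[:,1]
        t=np.arctan2(-y@out,-y[2]); rel=p0-piv
        r.append([T@a-.48*np.sin(t)+np.cross(p0-.153*y-piv,F)@a, F@out,F@al,F[2],.3488-t,np.arctan2(rel[2],rel@out)+.4296,np.hypot(rel@out,rel[2]),rel@al])
        if i<n-1: ctrl.get_image("side")
    r=np.array(r); print('t',round(ctrl.get_obs()['t'],2),'net',r[:,0].round(3),'F out/al/up',r[:,1:4].mean(0).round(2),'lift tilt/pos',r[-1,4:6].round(4),'rad,along',r[-1,6:].round(4))
E
python3 - <<'E'
from h import *
net();print(lift_step(2,poff=None))
E
```

```text
t 7.1 net [-0.177 -0.091 -0.123] F out/al/up [ 1.68 -0.46  0.97] lift tilt/pos [0.2675 0.2524] rad,along [ 0.0516 -0.0023]
(array([-1.41183358e-04, -1.79619734e-03,  9.31297949e-06]), array([-0.00617201,  0.01085459,  1.99996102]))
```

Request:
servo_tool:
  delta_pos:
    - [-0.0001,-0.002,0]
    - [-0.0001,-0.0019,0]
    - [0,0,0]
  dr:
    - [0,0,2]
    - [0,0,2]
    - [0,0,0]
  grip: [0,0,0]

```text
t: 7.48
tool_pos: [0.5644, -0.1428, 0.2164]
tool_rot: [-1.558, 0.177, -0.192]
contact_force: [-2.3, 1.5, 0.6]
opening: 0.0296
```

```bash
python3 - <<'E'
from h import *
net();print(lift_step(2,poff=None))
E
```

```text
t 7.58 net [-0.174 -0.063  0.027] F out/al/up [ 1.34 -0.19  0.62] lift tilt/pos [0.3383 0.3219] rad,along [ 0.0516 -0.0023]
(array([-1.43703385e-04, -1.79631242e-03,  9.76348807e-06]), array([-0.00553945,  0.01131353,  1.99996033]))
```

Request:
servo_tool:
  delta_pos:
    - [-0.0001,-0.0018,0]
    - [-0.0001,-0.0009,0]
    - [0,0,0]
  dr:
    - [0,0,2]
    - [0,0,1]
    - [0,0,0]
  grip: [0,0,0]

```text
t: 7.95
tool_pos: [0.5642, -0.1428, 0.2192]
tool_rot: [-1.552, 0.219, -0.15]
contact_force: [-1.9, 1.3, 0.2]
opening: 0.029
```

```bash
python3 - <<'E'
from h import *
net();print(lift_step(2,poff=None))
E
```

```text
t 8.05 net [-0.15  -0.267 -0.225] F out/al/up [ 1.89 -0.95 -0.02] lift tilt/pos [0.393  0.3752] rad,along [ 0.0516 -0.0023]
(array([-1.46017199e-04, -1.79570135e-03,  1.00918775e-05]), array([-0.00512451,  0.01165651,  1.99995947]))
```

Request:
servo_tool:
  delta_pos:
    - [-0.0001,-0.0009,0]
    - [-0.0001,-0.0009,0]
  dr:
    - [0,0,1]
    - [0,0,1]
  grip: [0,0]

```text
t: 8.3
tool_pos: [0.5641, -0.1428, 0.2211]
tool_rot: [-1.547, 0.246, -0.122]
contact_force: [-0.4, 0.9, -0.2]
opening: 0.0291
```

```bash
python3 - <<'E'
from h import *
net()
E
```

```text
t 8.4 net [-0.218 -0.136 -0.123] F out/al/up [ 0.98 -0.48  0.26] lift tilt/pos [0.429  0.4105] rad,along [ 0.0516 -0.0023]
```

Request:
servo_tool:
  delta_pos:
    - [-0.0001,-0.0009,0]
    - [-0.0001,-0.0009,0]
  dr:
    - [0,0,1]
    - [0,0,1]
  grip: [0,0]

```text
t: 8.65
tool_pos: [0.5641, -0.1427, 0.223]
tool_rot: [-1.542, 0.274, -0.093]
contact_force: [-0.5, 1.2, -0.9]
opening: 0.0289
```

```bash
python3 - <<'E'
from h import *
net()
E
```

```text
t 8.75 net [-0.298 -0.399 -0.006] F out/al/up [ 1.4  -1.57 -0.38] lift tilt/pos [0.4657 0.4463] rad,along [ 0.0516 -0.0023]
```

Request:
servo_tool:
  delta_pos:
    - [-0.0001,-0.0009,0]
    - [-0.0001,-0.0009,0]
  dr:
    - [0,0,1]
    - [0,0,1]
  grip: [0,0]

```text
t: 9.0
tool_pos: [0.5642, -0.1428, 0.2248]
tool_rot: [-1.536, 0.302, -0.065]
contact_force: [-0.5, 1.3, -1.3]
opening: 0.0293
```

```bash
python3 - <<'E'
from h import *
net()
E
```

```text
t 9.1 net [-0.288 -0.283 -0.312] F out/al/up [ 1.71 -1.25 -0.09] lift tilt/pos [0.5024 0.4817] rad,along [ 0.0516 -0.0023]
```

Request:
servo_tool:
  delta_pos:
    - [-0.0001,-0.0009,0]
    - [0,0,0]
  dr:
    - [0,0,1]
    - [0,0,0]
  grip: [0,0]

```text
t: 9.35
tool_pos: [0.5642, -0.1428, 0.2257]
tool_rot: [-1.533, 0.317, -0.05]
contact_force: [-1.4, 1.5, 0.1]
opening: 0.0291
```

```bash
python3 - <<'E'
from h import *
net(n=4)
E
```

```text
t 9.5 net [-0.328 -0.305 -0.297 -0.354] F out/al/up [ 1.48 -0.52 -0.22] lift tilt/pos [0.5202 0.5009] rad,along [ 0.0516 -0.0023]
```

Request:
servo_tool:
  delta_pos:
    - [-0.0001,-0.0009,0]
    - [0,0,0]
  dr:
    - [0,0,1]
    - [0,0,0]
  grip: [0,0]

```text
t: 9.75
tool_pos: [0.5643, -0.1428, 0.2266]
tool_rot: [-1.53, 0.33, -0.036]
contact_force: [-1.0, 1.2, 0.3]
opening: 0.0292
```

```bash
python3 - <<'E'
from h import *
net(n=4)
E
```

```text
t 9.9 net [-0.228 -0.111 -0.295 -0.196] F out/al/up [ 0.7  -0.43 -0.29] lift tilt/pos [0.5377 0.5182] rad,along [ 0.0516 -0.0023]
```

Request:
servo_tool:
  delta_pos:
    - [-0.0001,-0.0009,0]
    - [-0.0001,-0.0009,0]
  dr:
    - [0,0,1]
    - [0,0,1]
  grip: [0,0]

```text
t: 10.15
tool_pos: [0.5645, -0.1428, 0.2284]
tool_rot: [-1.524, 0.357, -0.008]
contact_force: [0.0, 0.6, -2.1]
opening: 0.029
```

```bash
python3 - <<'E'
from h import *
net(n=4)
E
```

```text
t 10.3 net [-0.299 -0.274 -0.061 -0.226] F out/al/up [ 0.61 -0.68 -0.8 ] lift tilt/pos [0.5736 0.5527] rad,along [ 0.0516 -0.0023]
```

Request:
servo_tool:
  delta_pos:
    - [-0.0001,-0.0009,0]
    - [0,0,0]
  dr:
    - [0,0,1]
    - [0,0,0]
  grip: [0,0]

```text
t: 10.55
tool_pos: [0.5646, -0.1429, 0.2293]
tool_rot: [-1.52, 0.371, 0.006]
contact_force: [-0.4, 1.1, -1.7]
opening: 0.029
```

```bash
python3 - <<'E'
from h import *
net(n=4); print(lift_step(1))
E
```

```text
t 10.7 net [-0.234 -0.314 -0.251 -0.38 ] F out/al/up [ 1.01 -1.07 -0.92] lift tilt/pos [0.5914 0.5709] rad,along [ 0.0516 -0.0023]
(array([-8.33102526e-05, -8.97129146e-04,  5.41278841e-06]), array([-0.00153158,  0.00617556,  0.99997976]))
```

Request:
servo_tool:
  delta_pos:
    - [-0.0001,-0.0009,0]
    - [0,0,0]
  dr:
    - [0,0,1]
    - [0,0,0]
  grip: [0,0]

```text
t: 10.95
tool_pos: [0.5647, -0.1429, 0.2302]
tool_rot: [-1.517, 0.385, 0.02]
contact_force: [-0.7, 1.3, -1.7]
opening: 0.0293
```

```bash
python3 - <<'E'
from h import *
net(n=4)
E
```

```text
t 11.1 net [-0.277 -0.316 -0.263 -0.342] F out/al/up [ 0.76 -0.83 -1.69] lift tilt/pos [0.609  0.5881] rad,along [ 0.0516 -0.0023]
```

Request:
servo_tool:
  delta_pos:
    - [-0.0001,-0.0009,0]
    - [0,0,0]
  dr:
    - [0,0,1]
    - [0,0,0]
  grip: [0,0]

```text
t: 11.35
tool_pos: [0.5648, -0.143, 0.231]
tool_rot: [-1.514, 0.398, 0.034]
contact_force: [-1.3, 0.7, -1.1]
opening: 0.0287
```

```bash
python3 - <<'E'
from h import *
net(n=4)
E
```

```text
t 11.5 net [-0.396 -0.288 -0.145 -0.29 ] F out/al/up [ 0.76 -0.34 -1.11] lift tilt/pos [0.6267 0.6054] rad,along [ 0.0516 -0.0023]
```

Request:
servo_tool:
  delta_pos:
    - [-0.0001,-0.0009,0]
    - [0,0,0]
  dr:
    - [0,0,1]
    - [0,0,0]
  grip: [0,0]

```text
t: 11.75
tool_pos: [0.565, -0.143, 0.232]
tool_rot: [-1.51, 0.411, 0.048]
contact_force: [-0.3, 1.1, -0.4]
opening: 0.0289
```

```bash
python3 - <<'E'
from h import *
net(n=4)
E
```

```text
t 11.9 net [-0.177 -0.317 -0.412 -0.435] F out/al/up [ 1.15 -1.18 -1.  ] lift tilt/pos [0.6444 0.6232] rad,along [ 0.0516 -0.0023]
```

Request:
servo_tool:
  delta_pos:
    - [-0.0001,-0.0009,0]
    - [0,0,0]
  dr:
    - [0,0,1]
    - [0,0,0]
  grip: [0,0]

```text
t: 12.15
tool_pos: [0.5652, -0.143, 0.2328]
tool_rot: [-1.507, 0.425, 0.062]
contact_force: [0.2, 0.3, -0.6]
opening: 0.0292
```

```bash
python3 - <<'E'
from h import *
net(n=4)
E
```

```text
t 12.3 net [-0.115 -0.21  -0.315 -0.356] F out/al/up [ 0.41 -0.49 -0.96] lift tilt/pos [0.6621 0.6408] rad,along [ 0.0516 -0.0023]
```

Request:
servo_tool:
  delta_pos:
    - [-0.0001,-0.0009,0]
    - [0,0,0]
  dr:
    - [0,0,1]
    - [0,0,0]
  grip: [0,0]

```text
t: 12.55
tool_pos: [0.5653, -0.1431, 0.2336]
tool_rot: [-1.503, 0.438, 0.076]
contact_force: [-0.9, 1.3, -0.6]
opening: 0.029
```

```bash
python3 - <<'E'
from h import *
net(n=4)
E
```

```text
t 12.7 net [-0.362 -0.315 -0.353 -0.263] F out/al/up [ 0.82 -0.39 -1.38] lift tilt/pos [0.6798 0.6574] rad,along [ 0.0516 -0.0023]
```

Request:
servo_tool:
  delta_pos:
    - [-0.0001,-0.0009,0]
    - [0,0,0]
  dr:
    - [0,0,1]
    - [0,0,0]
  grip: [0,0]

```text
t: 12.95
tool_pos: [0.5655, -0.1431, 0.2343]
tool_rot: [-1.499, 0.452, 0.09]
contact_force: [-1.2, 0.3, -1.9]
opening: 0.029
```

```bash
python3 - <<'E'
from h import *
net(n=4)
E
```

```text
t 13.1 net [-0.407 -0.439 -0.424 -0.527] F out/al/up [ 0.94 -0.97 -2.25] lift tilt/pos [0.6977 0.67  ] rad,along [ 0.0516 -0.0023]
```

Request:
servo_tool:
  delta_pos:
    - [-0.0001,-0.0006,0]
    - [0,0,0]
  dr:
    - [0,0,0.5]
    - [0,0,0]
  grip: [0,0]

```text
t: 13.35
tool_pos: [0.5655, -0.1431, 0.2345]
tool_rot: [-1.497, 0.458, 0.097]
contact_force: [-1.4, 0.9, -2.8]
opening: 0.0288
```

```bash
python3 - <<'E'
from h import *
net(n=5)
E
```

```text
t 13.55 net [-0.578 -0.613 -0.605 -0.612 -0.643] F out/al/up [ 1.72 -0.88 -2.45] lift tilt/pos [0.7067 0.6751] rad,along [ 0.0517 -0.0023]
```

```bash
cat >> h.py <<'E'
HOFF=np.zeros(3)
def theta():
    o,p0,M0=cur(); z=M0[:,2]; return float(np.arctan2(z@xk*1.0, z@yk))  # z=yk at 0 -> toward +xk when opening
def door_step(ddeg,dl=0.,n=1):
    o,p0,M0=cur(); th=theta(); H=HINGE+.0023*yk
    a=np.array([0,0,-np.radians(ddeg)]); P=H+R.from_rotvec(a).as_matrix()@(p0-H); P=np.array([P[0],P[1],p0[2]])
    # pivot for lift
    d=M0.T@(P-p0); r=np.degrees(M0.T@a)
    if dl:
        d2,r2=lift_step(dl,th); d=d+d2; r=r+r2
    print('th tilt',round(th,4),'th pos',round(thpos(),4),'step',d.round(4).tolist(),r.round(2).tolist())
def thpos():
    o,p0,M0=cur(); v=p0-(HINGE+.0023*yk); v=v[:2]
    a=np.arctan2(v@(-xk[:2]),v@(-yk[:2])); return a-A0
A0=0
try: A0=float(open('a0').read())
except Exception: pass
E
python3 - <<'E'
from h import *
print(thpos()); open('a0','w').write(str(thpos()))
import importlib,h; 
print(theta()); door_step(1)
E
```

```text
0.40206209613305316
0.002864345285764771
th tilt 0.0029 th pos 0.4021 step [-0.0027, 0.001, 0.0012] [0.35, 0.94, -0.01]
```

Request:
servo_tool:
  delta_pos:
    - [-0.0027,0.001,0.0012]
  dr:
    - [0.35,0.94,0]
  grip: [0]

```text
t: 13.68
tool_pos: [0.5634, -0.1414, 0.2345]
tool_rot: [-1.494, 0.47, 0.081]
contact_force: [0.5, -0.7, -3.1]
opening: 0.0292
```

```bash
python3 - <<'E'
from h import *
net(theta(),n=3);door_step(2)
E
```

```text
t 13.78 net [-0.668 -0.625 -0.475] F out/al/up [-0.95  0.24 -3.56] lift tilt/pos [0.706  0.6771] rad,along [ 0.0512 -0.0021]
th tilt 0.0208 th pos 0.0171 step [-0.0054, 0.002, 0.0025] [0.7, 1.87, -0.01]
```

Request:
servo_tool:
  delta_pos:
    - [-0.0054,0.002,0.0025]
  dr:
    - [0.7,1.87,-0.2]
  grip: [0]

```text
t: 13.9
tool_pos: [0.5582, -0.1374, 0.2344]
tool_rot: [-1.485, 0.494, 0.05]
contact_force: [1.7, -0.2, -4.1]
opening: 0.029
```

```bash
python3 - <<'E'
from h import *
net(theta(),n=3);door_step(2)
save("top","t5",(290,130,450,250),5)
E
```

```text
t 14.0 net [-0.515 -0.505 -0.476] F out/al/up [-1.04 -1.24 -4.07] lift tilt/pos [0.7032 0.6739] rad,along [ 0.0516 -0.0022]
th tilt 0.0569 th pos 0.0558 step [-0.0054, 0.002, 0.0025] [0.69, 1.88, -0.01]
```

View pics/t5.png

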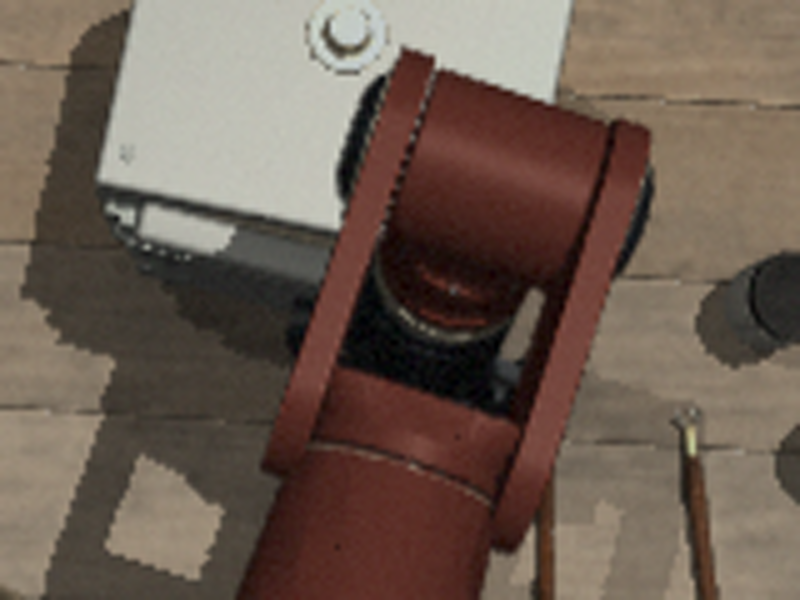

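Request:
servo_tool:
  delta_pos:
    - [-0.0054,0.002,0.0025]
    - [-0.0054,0.002,0.0025]
    - [-0.0054,0.002,0.0025]
  dr:
    - [0.7,1.87,-0.1]
    - [0.7,1.87,-0.1]
    - [0.7,1.87,-0.1]
  grip: [0,0,0]

```text
t: 14.42
tool_pos: [0.5434, -0.1239, 0.2343]
tool_rot: [-1.456, 0.572, -0.041]
contact_force: [3.8, 0.0, -5.0]
opening: 0.0294
```

```bash
python3 - <<'E'
from h import *
net(theta(),n=3);door_step(3);state()
E
```

```text
t 14.53 net [-0.316 -0.646 -0.563] F out/al/up [-1.06 -1.77 -4.66] lift tilt/pos [0.698  0.6696] rad,along [ 0.0518 -0.002 ]
th tilt 0.1664 th pos 0.1658 step [-0.008, 0.003, 0.0039] [1.03, 2.82, -0.02]
t 14.53 q [-0.37  0.12  1.59  0.02  1.78 -1.54] pos [ 0.543  -0.1237  0.2343] F [ 0.8  1.2 -4.8] tq [-0.17 -0.77 -0.35] open 0.0288
```

Door follows freely. Past 0.2 with the handle still up, then continue.

Request:
servo_tool:
  delta_pos:
    - [-0.008,0.003,0.0039]
    - [-0.008,0.003,0.0039]
    - [-0.008,0.003,0.0039]
  dr:
    - [1.03,2.82,-0.2]
    - [1.03,2.82,-0.2]
    - [1.03,2.82,-0.2]
  grip: [0,0,0]

```text
t: 14.9
tool_pos: [0.525, -0.1019, 0.234]
tool_rot: [-1.411, 0.681, -0.176]
contact_force: [3.6, 0.3, -4.8]
opening: 0.029
```

```bash
python3 - <<'E'
from h import *
net(theta(),n=3);door_step(3,-3);state()
E
```

```text
t 15.0 net [-0.38  -0.337 -0.231] F out/al/up [-1.82 -2.64 -4.2 ] lift tilt/pos [0.6881 0.6624] rad,along [ 0.052  -0.0018]
th tilt 0.3271 th pos 0.3264 step [-0.0077, 0.0056, 0.0039] [0.99, 2.81, -3.02]
t 15.0 q [-0.37  0.05  1.66  0.07  1.76 -1.38] pos [ 0.5246 -0.1015  0.234 ] F [ 2.7  1.  -4.4] tq [-0.18 -0.67 -0.35] open 0.0293
```

Request:
servo_tool:
  delta_pos:
    - [-0.0077,0.0056,0.0039]
    - [-0.0078,0.0053,0.0039]
    - [-0.0079,0.005,0.0039]
  dr:
    - [0.99,2.81,-3]
    - [0.85,2.85,-3]
    - [0.7,2.9,-3]
  grip: [0,0,0]

```text
t: 15.38
tool_pos: [0.51, -0.0775, 0.2262]
tool_rot: [-1.42, 0.682, -0.423]
contact_force: [4.1, 1.3, -3.3]
opening: 0.0294
```

```bash
python3 - <<'E'
from h import *
net(theta(),n=2);door_step(4,-3);state()
E
```

```text
t 15.43 net [-0.183 -0.358] F out/al/up [-1.42 -4.62 -3.5 ] lift tilt/pos [0.5275 0.507 ] rad,along [ 0.053  -0.0018]
th tilt 0.4847 th pos 0.4921 step [-0.0108, 0.0048, 0.0054] [0.7, 3.9, -3.05]
t 15.43 q [-0.33 -0.1   1.8   0.08  1.6  -1.19] pos [ 0.5091 -0.0761  0.2261] F [ 4.1  3.8 -3.7] tq [-0.12 -0.48 -0.39] open 0.0292
```

Request:
servo_tool:
  delta_pos:
    - [-0.0108,0.0048,0.0058]
    - [-0.0109,0.0044,0.0058]
    - [-0.011,0.004,0.0058]
  dr:
    - [0.7,3.9,-3]
    - [0.5,3.95,-3]
    - [0.3,4,-3]
  grip: [0,0,0]

```text
t: 15.8
tool_pos: [0.497, -0.0416, 0.2181]
tool_rot: [-1.427, 0.733, -0.712]
contact_force: [1.6, -1.2, -1.9]
opening: 0.0294
```

```bash
python3 - <<'E'
from h import *
net(theta(),n=2);door_step(4,0);state()
E
```

```text
t 15.85 net [-0.132 -0.307] F out/al/up [-0.76 -1.51 -1.49] lift tilt/pos [0.369  0.3536] rad,along [ 0.0537 -0.0017]
th tilt 0.6963 th pos 0.7056 step [-0.0113, 0.0003, 0.0054] [0.08, 4.0, -0.05]
t 15.85 q [-0.24 -0.24  1.93  0.02  1.46 -0.89] pos [ 0.4964 -0.0399  0.2179] F [ 1.7  1.8 -1.1] tq [-0.32  0.1  -0.44] open 0.0292
```

Request:
servo_tool:
  delta_pos:
    - [-0.0113,0.0002,0.0056]
    - [-0.0113,0.0002,0.0056]
    - [-0.0113,0.0002,0.0056]
    - [-0.0113,0.0002,0.0056]
  dr:
    - [0.1,4,0]
    - [0.1,4,0]
    - [0.1,4,0]
    - [0.1,4,0]
  grip: [0,0,0,0]

```text
t: 16.35
tool_pos: [0.492, 0.0081, 0.2184]
tool_rot: [-1.342, 0.95, -0.922]
contact_force: [1.8, -1.1, -3.7]
opening: 0.029
```

```bash
python3 - <<'E'
from h import *
net(theta(),n=2);door_step(4,0);state()
save("side","s6",(220,130,420,280),4)
E
```

```text
t 16.4 net [-0.221 -0.421] F out/al/up [ 0.4  -0.78 -3.77] lift tilt/pos [0.3737 0.3624] rad,along [ 0.0533 -0.001 ]
th tilt 0.977 th pos 0.9811 step [-0.0114, 0.0003, 0.0054] [0.1, 4.0, -0.02]
t 16.4 q [-0.15 -0.25  1.94  0.02  1.46 -0.51] pos [0.4919 0.0094 0.2184] F [-0.6  2.4 -3.8] tq [ 0.18 -0.11 -0.24] open 0.0291
```

View pics/s6.png

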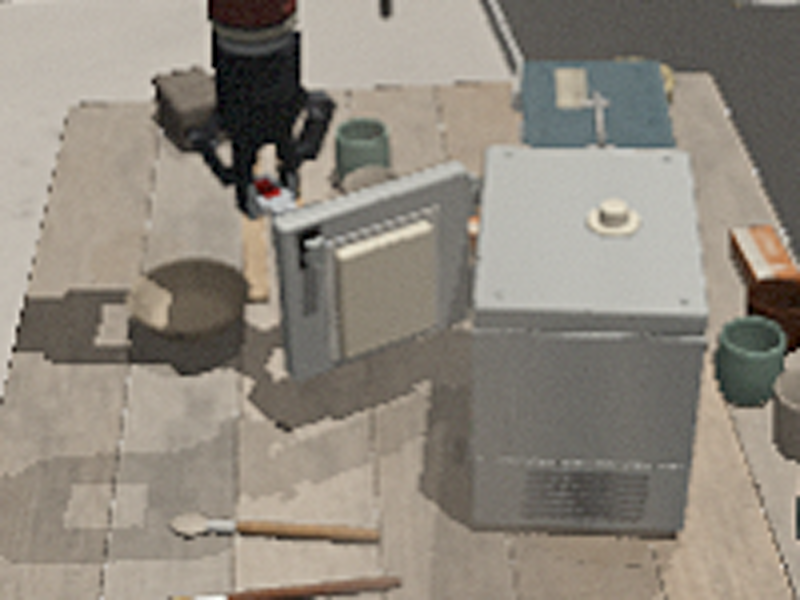

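Request:
servo_tool:
  delta_pos:
    - [-0.0114,0.0002,0.0055]
    - [-0.0114,0.0002,0.0055]
    - [-0.0114,0.0002,0.0055]
    - [-0.0114,0.0002,0.0055]
  dr:
    - [0.1,4,0]
    - [0.1,4,0]
    - [0.1,4,0]
    - [0.1,4,0]
  grip: [0,0,0,0]

```text
t: 16.95
tool_pos: [0.5005, 0.0559, 0.2184]
tool_rot: [-1.237, 1.16, -1.124]
contact_force: [-0.6, -0.1, -3.4]
opening: 0.0292
```

```bash
python3 - <<'E'
from h import *
net(theta(),n=2);door_step(4,0);state()
E
```

```text
t 17.0 net [-0.252 -0.288] F out/al/up [ 1.71  1.45 -3.37] lift tilt/pos [0.3744 0.3619] rad,along [ 0.053  -0.0003]
th tilt 1.2512 th pos 1.2518 step [-0.0114, 0.0003, 0.0053] [0.1, 4.0, 0.02]
t 17.0 q [-0.05 -0.22  1.92  0.02  1.46 -0.14] pos [0.5008 0.0571 0.2184] F [-2.6  3.2 -3.3] tq [ 0.4  -0.22 -0.08] open 0.0292
```

Request:
servo_tool:
  delta_pos:
    - [-0.0114,0.0002,0.0054]
    - [-0.0114,0.0002,0.0054]
    - [-0.0114,0.0002,0.0054]
    - [-0.004,0.0001,0.0018]
    - [0,0,0]
  dr:
    - [0.1,4,0]
    - [0.1,4,0]
    - [0.1,4,0]
    - [0,1.4,0]
    - [0,0,0]
  grip: [0,0,0,0,0]

```text
t: 17.62
tool_pos: [0.5175, 0.0936, 0.2182]
tool_rot: [-1.133, 1.331, -1.287]
contact_force: [-3.3, 3.2, -2.9]
opening: 0.0291
```

```bash
python3 - <<'E'
from h import *
net(theta(),n=2);door_step(0,-3);state()
E
```

```text
t 17.68 net [-0.108 -0.397] F out/al/up [ 3.56  3.91 -3.1 ] lift tilt/pos [0.3708 0.3571] rad,along [0.0525 0.0004]
th tilt 1.477 th pos 1.4749 step [0.0003, 0.0027, 0.0] [0.0, 0.04, -3.0]
t 17.68 q [ 0.02 -0.16  1.87  0.02  1.45  0.16] pos [0.5175 0.0935 0.2182] F [-3.5  5.  -3.3] tq [ 0.34 -0.6   0.05] open 0.029
```

Request:
servo_tool:
  delta_pos:
    - [0.0003,0.0027,-0.0003]
    - [0.0003,0.0027,-0.0003]
    - [0.0002,0.0027,-0.0003]
    - [0.0002,0.0027,0]
    - [0.0001,0.0027,0]
  dr:
    - [0,0,-3]
    - [0,0,-3]
    - [0,0,-3]
    - [0,0,-3]
    - [0,0,-3]
  grip: [0,0,0,0,0]

```text
t: 18.3
tool_pos: [0.5168, 0.0904, 0.2053]
tool_rot: [-1.342, 1.205, -1.474]
contact_force: [-3.6, 1.2, -3.5]
opening: 0.0291
```

Request:
servo_tool:
  delta_pos:
    - [0,0,0]
    - [0,0,0]
    - [0,0,0]
    - [0,0,0]
    - [0,0,0]
  dr:
    - [0,0,0]
    - [0,0,0]
    - [0,0,0]
    - [0,0,0]
    - [0,0,0]
  grip: [0.5,1,1,1,1]

```text
t: 18.92
tool_pos: [0.5182, 0.0885, 0.2082]
tool_rot: [-1.338, 1.204, -1.476]
contact_force: [0.2, -0.6, -0.2]
opening: 0.0853
```

```bash
python3 - <<'E'
from h import *
net(theta(),n=2);state()
save("side","s7",(220,130,420,280),4)
save("top","t7",(250,130,410,250),5)
E
```

```text
t 18.98 net [0.052 0.016] F out/al/up [-0.25 -0.01  0.06] lift tilt/pos [0.1075 0.1501] rad,along [ 0.0499 -0.0013]
t 18.98 q [ 0.14 -0.09  1.83 -0.23  1.48  0.31] pos [0.5183 0.0885 0.2082] F [-0.2  0.1  0.3] tq [ 0.12 -0.    0.01] open 0.0852
```

View pics/s7.png

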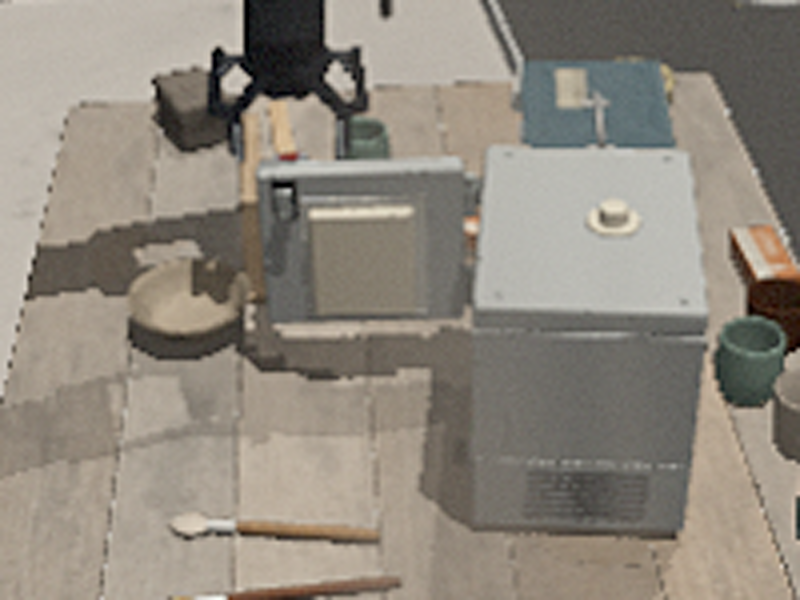

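View pics/t7.png

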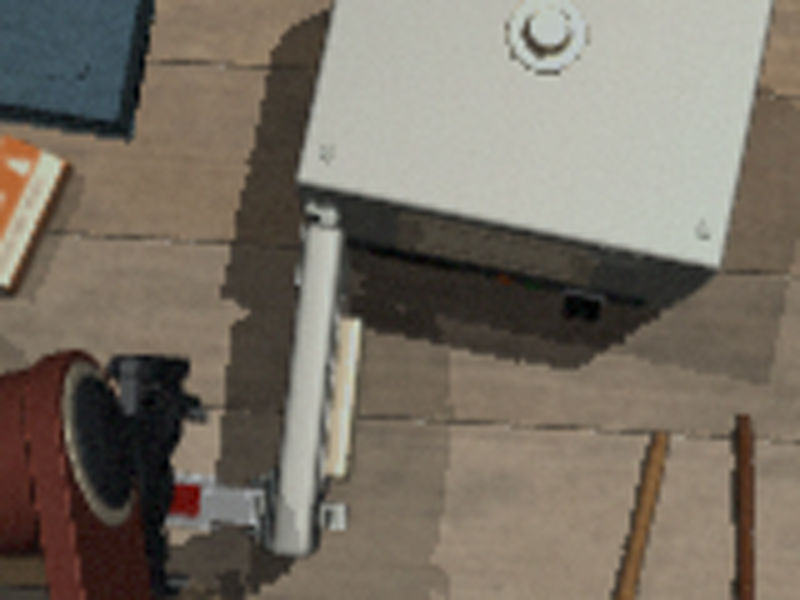

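Request:
servo_tool:
  delta_pos:
    - [0,-0.015,0]
    - [0,-0.02,0]
    - [0,-0.025,0]
    - [0,-0.03,0]
    - [0,-0.03,0]
  dr:
    - [0,0,0]
    - [0,0,0]
    - [0,0,0]
    - [0,0,0]
    - [0,0,0]
  grip: [1,1,1,1,1]

```text
t: 19.7
tool_pos: [0.5227, 0.1187, 0.3312]
tool_rot: [-1.339, 1.204, -1.475]
contact_force: [0.4, -0.2, -1.0]
opening: 0.0855
```

Request:
servo_tool:
  delta_pos:
    - [0,-0.03,0]
    - [0,0,0]
    - [0,0,0]
  dr:
    - [0,0,0]
    - [0,0,0]
    - [0,0,0]
  grip: [1,1,1]

```text
t: 20.08
tool_pos: [0.525, 0.1274, 0.3679]
tool_rot: [-1.33, 1.198, -1.477]
contact_force: [-0.6, -0.5, -0.6]
opening: 0.0852
```

```bash
python3 - <<'E'
from h import *
state()
save("side","s8",(220,130,420,280),4)
save("top","t8",(150,60,500,300),2)
for l,z in [("paddle_grip",.203),("cone_box",.03),("cup_bisque",.03),("small_bowl",.03),("cup_glazed",.03)]:
    for m in ctrl.masks_of("top",l)[:1]:
        ys,xs=np.nonzero(m['pixels']); print(l,round(m['score'],2),at_z("top",xs.mean(),ys.mean(),z).round(3))
print(geom(1.477,0)[1])
state()
E
```

```text
t 20.07 q [ 0.21 -0.13  1.6  -0.23  1.75  0.31] pos [0.525  0.1274 0.3679] F [-0.6 -0.5 -0.6] tq [ 0.06  0.02 -0.01] open 0.0852
paddle_grip 0.62 [0.519 0.086 0.203]
cone_box 0.95 [0.71  0.216 0.03 ]
cup_bisque 0.67 [0.628 0.25  0.03 ]
small_bowl 0.66 [0.407 0.124 0.03 ]
cup_glazed 0.55 [0.569 0.036 0.03 ]
[0.51728934 0.08952079 0.20271214]
t 20.43 q [ 0.21 -0.13  1.6  -0.23  1.75  0.31] pos [0.525  0.1271 0.3671] F [ 0.7 -0.4  0.3] tq [ 0.05 -0.05 -0.04] open 0.085
```

View pics/s8.png

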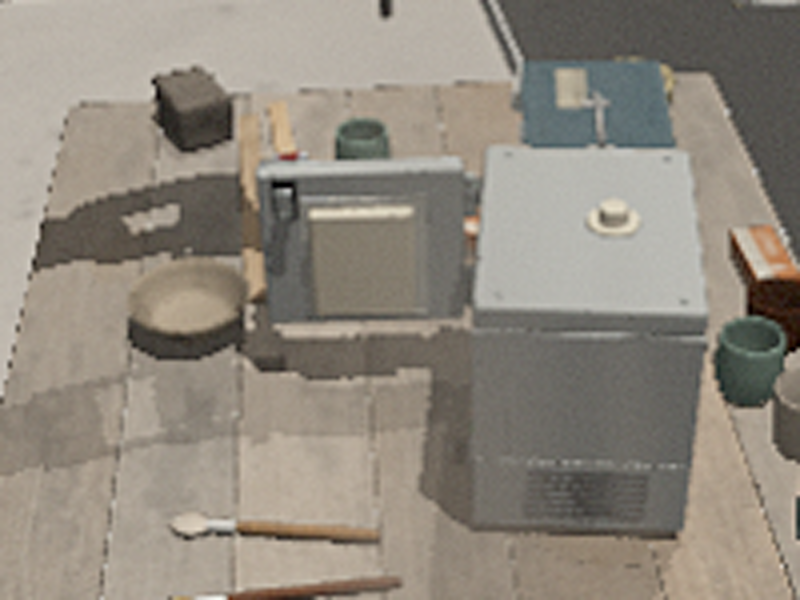

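View pics/t8.png

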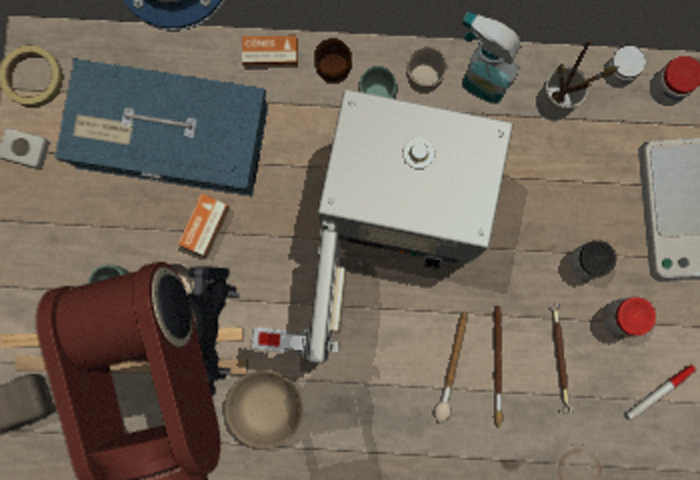

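```bash
python3 - <<'E'
from station import ctrl
print(ctrl.finish_job())
E
```

```text
the job is handed in; nothing more can be done
None
```

The kiln is open and the job is handed in at about t = 20.5 s; the hand-in reported no verdict.

**Lift and opening:** I pinched the blade from above and lifted it with the hand tilting along. The stop came at a lift of about 0.69 rad, where the moment about the pivot rose from roughly 0.3 to 0.6 N m. I held it there and swung the door past 0.3 rad; the pull stayed around 1 to 3 N. Then I lowered the handle part-way, carried the door to about 1.48 rad, lowered the handle nearly to rest, released and withdrew about 160 mm.

**Last checks:**
- **Door:** its angle from the hand just before release was about 1.48 rad. The final pictures show it standing open at about a right angle, and the blade's position (0.519, 0.086) m agrees with that to within about 4 mm.
- **Handle:** it appears sprung back to rest, judged only from where the blade sits in the pictures; I did not measure its angle.
- **Robot:** it is clear of everything, with contact force at the noise level.
- **Cone box and bowl:** they are within 2 mm of their starting places.

**Uncertain or not confirmed:**
- **Cups:** the arm hid them from the top camera at the end. The network's cup_glazed result there was clearly a false hit, and its cup_bisque reading was 11 mm and 14 mm off (x and y) with most of it covered. The glazed cup stands in its usual place in the side picture; the tumbler could not be checked.
- **Jars:** I checked them only by eye in the final top picture, where they look unmoved.
- **Stop moment:** it rests on my own estimate of the torque sensor's reference point and gravity bias, so it is good to about 0.1 N m.

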